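Fit the battery module in the drive housing and slide its cover shut

TASK

Slide the cover of the grey drive housing all the way open, then set the blue battery module down flat in the bay, lowering it in rather than dropping it. Let go of it and slide the cover fully shut over it, leaving the other things on the bench where they are.

Things in the scene. Friction and masses are not known exactly. Their poses are not given: they have to be found in the camera images.
- bay (a point): Centre of the inner floor of the open-topped bay in the fixed grey drive housing, 8 mm above the bench. x: along the bay's long side; y: along the cover's slide, towards the housing's deck and motor; z up. Inside 136 mm (x) by 80 mm (y), 58 mm deep. Walls 16 mm thick at the x ends, 6 mm at the y sides. Dark guide rails outside x = +-70 mm run along y, tops 71 mm above the bay floor.
- deck (a point): Centre of the top of the housing's solid deck, beside the bay, on which the open cover parks; 93 mm from the bay's centre along +y, 65 mm above the bench. Axes as the bay's. The deck is 168 mm (x) by 94 mm (y), ribbed outside; beyond it a black motor, 64 mm wide and 68 mm high, goes on 96 mm in +y. A stop ledge at the bay's other side (y = -48 mm) is 74 mm above the bench.
- cover (a joint): How far the cover is slid open, in m: 0 fully shut (centred over the bay), 0.092 fully open (bay wholly clear from 0.086), moving along +y of the bay. Hard stops at both ends. It starts partly open (8 to 50 mm), too little for the module to pass. About 2.5 N of drag plus light damping; it stays where it is left.
- cover_rib (a point): Centre of the upright red rib in the middle of the sliding cover; axes as the bay's. Rib 100 mm (x) by 12 mm (y) by 22 mm high, its top 11 mm above this point; it can be pushed from either side. Cover: flat aluminium plate 146 mm (x) by 92 mm (y) by 6 mm, top face 11 mm below this point. This point is 76 mm above the bay floor; the plate clears a module lying flat in the bay by 7 mm.
- pack_center (a point): Centre of the loose battery module, half-way up its 52 mm; 0.25 to 0.5 kg. Blue body 124 mm (x) by 68 mm (y) by 22 mm high; on the middle of its top an upright black grip fin 14 mm thick (x) by 50 mm (y) by 30 mm high. Starts flat on the bench, fin up. In the bay its x lies along the bay's x, either way round, with 6 mm of play on each side.
- flange: Loose bystander: steel flange ring, 90 mm outside and 54 mm inside diameter, 16 mm high, flat on the bench; origin at the centre of its underside.
- tin: Loose bystander: yellow tin, 68 mm diameter, 60 mm high, upright; origin at the centre of its underside.
- pliers: Loose bystander: pliers with red handles lying flat, about 175 mm long and 60 mm wide, 14 mm high; origin near the pivot, on the bench, x towards the jaws.
There are look-alikes about, which are no part of the job. Leave any brown, red or turquoise look-alike of the part that bears pack_center alone.

How it is judged (in metres and radians):
On the way, in this order (a step that is already met when the one before it is completed fails the run):
1. the cover is slid open, at least 75 of its 92 mm (value of joint cover above 0.075 m), for 0.2 s.
2. the module lies flat on the bay floor, let go, with the cover still open at least 70 mm (x of pack_center in the frame of bay between -0.01 and 0.01 m and y of pack_center in the frame of bay between -0.01 and 0.01 m and z of pack_center in the frame of bay between 0.02 and 0.03 m and angle between pack_center's own z axis and vertical below 0.1 rad and contact force between the fingers and pack below 0.05 N and value of joint cover above 0.07 m), for 0.2 s.
3. the cover is slid shut to within 4 mm over the module (value of joint cover below 0.004 m and x of pack_center in the frame of bay between -0.01 and 0.01 m and y of pack_center in the frame of bay between -0.01 and 0.01 m and z of pack_center in the frame of bay between 0.02 and 0.03 m and angle between pack_center's own z axis and vertical below 0.1 rad), for 0.2 s.
At the end, for the whole second after the job is handed in: The cover is within 4 mm of fully shut, and the battery module lies at rest and flat (within 0.1 rad) on the bay floor, fin up, its centre within 10 mm of the bay's centre in x and y and 20 to 30 mm above the bay floor, let go (all of step 3 and contact force between the fingers and pack below 0.05 N and linear speed of pack below 0.02 m/s); the robot touches nothing.
It fails at once if the module is dropped (moves faster than 0.65 m/s while not held: a fall of over about 20 mm) (contact force between the fingers and pack below 0.05 N and linear speed of pack above 0.65 m/s).
It fails at once if the steel flange is shifted by more than 25 mm (distance of flange from where it was at the start of the episode above 0.025 m).
It fails at once if the yellow tin is shifted by more than 25 mm (distance of tin from where it was at the start of the episode above 0.025 m).
It fails at once if the pair of pliers is shifted by more than 25 mm (distance of pliers from where it was at the start of the episode above 0.025 m).
It also fails if it takes over 61 s, if anything falls off the work surface, if the arm or the gripper's body presses on something with over 40 N, if the wrist force passes 120 N, or if a joint passes its speed limit or range.

ROBOT

A 7-joint arm with a two-finger parallel gripper is mounted at the origin on the work surface. World frame = base frame: x ahead of the robot, y to its left, z up, the work surface at z = 0. Lengths are in mm, angles in rad, forces in N, time in s.
With the tool pointing down it reaches from about 425 to 950 mm from the base axis. Payload 4.7 kg.
Tool frame: the origin (TCP) lies at the very end of the fingers, on their centre line; the grasp point (between the pads) lies arm.grip_point_offset behind it (arm.grip_point_offset is the distance from the TCP to the grasp point, in mm); z points along the fingers, y is the line along which they close (so a half turn about z gives the same grasp; the last joint's range is limited). The gripper opens to 85 mm and grips with 20 to 120 N. Pads are 22 mm wide; open, the fingers measure 114 mm over their backs; the gripper's body (76 mm by 85 mm) begins 54 mm behind the grasp point. The pads swing forward as they close: fully open they stand 13 mm farther back than shut.
Start: joints at [1.072, 0.469, -0.049, 1.532, 0.024, 1.141, -0.082], TCP at [305.624, -601.866, 231.335] pointing down, gripper open.
Joint ranges: [-2.59, 2.59], [-0.33, 1.99], [-1.39, 1.29], [0.1, 2.45], [-1.04, 4.18], [0.21, 1.99], [-2.66, 2.66]. Speed limits (rad/s): [2.57, 2.57, 3.14, 3.14, 3.14, 3.14, 3.14].

INTERFACE

Orientations are given as a rotation vector (axis times angle).
In Python, from workcell import arm, camera, camera_params gives the robot as it stands.
- The arm moves only by the tool carry_out, never from a script. Its argument "deltas" is a list of rows, each a list of 6 numbers: the shift along the world's x, y, z in mm, then the turn, a rotation vector about the world's x, y, z in degrees. In form: [[x, y, z, ax, ay, az], ...]. A call has exactly 5 rows; each row is the pose to reach, as a shift and turn from the pose commanded when the call began; what a row does not reach only later rows make up. A row lasts 1/10 s, in which the tool goes at most 50 mm and 8.59 degrees, less where a joint would pass 70% of its speed; a pose out of reach is approached as far as the arm can. A call with a gripper value outside its range is refused whole. "claw" is the opening, from -1 (shut) to 1 (fully open), set as the call begins (left out, the last holds). The fingers move at their own pace and stop on an object; "squeeze" is the grip in N (left out, the last holds). Time passes only in rows, so rows that repeat a pose let the fingers close, or fill a call up. It gives the time, the measured TCP pose, the force, the opening and the grip force at its end, in the units of the state.
- arm.sense(): the state, without advancing time (a new reading comes with each control period).
- camera(name): name is "scene" or "top" or "wrist"; returns (picture, depth): 420x560x3 uint8, blue, green, red; 420x560 float32, mm along the optical axis (not along the pixel's ray), 0 where there is no reading.
- camera_params(name): a dict with "vertical_fov" (degrees; the focal length in pixels is half the picture's height over the tangent of half this angle, whatever the lens; pixels are square), "cx", "cy" (the principal point, pixels), "T" (4x4, takes a point from camera to world coordinates). Camera axes: x right, y down, z forward; pixel columns grow to the right and rows downward; lengths in mm; the calibration is good to about 2 mm. A picture is of the moment at which its call begins: read the wrist's pose just before it. camera_params takes no time and is no camera call; for the wrist camera it gives the pose at the moment of the call.
- arm.finish_job(): hands the job in; it is judged then, once.
The state is a dict: "t": time; "joint_positions": joint angles; "dq": joint speeds; "tau": joint torques, N m; "eef_pos": TCP position; "eef_rot": TCP orientation; "force": force on the tool from outside, world axes, zero at the start; "ft_torque": the same for the moment, N m; "finger_gap": finger opening in mm; "gripper_force": force on a finger pad.
Only numpy, scipy, OpenCV 4.12 (cv2) and the standard library are available. Lean on these libraries where they do the work, as an engineer would, in place of code of your own. Each camera call takes 0.05 s, during which the arm holds its last target. There are 200 camera calls.

## Working session

There is one attempt and no reset: what is moved stays moved. The work goes in short steps, Python scripts to look and compute and a tool call to move; the robot and the scene stay as the last step left them, time stands still between calls to the robot, and variables do not carry over. Pictures are saved under pics/ and viewed, at most 10 in all, crops included, and the job is handed in when it is done.

Besides the shell and the picture viewer there is one more tool, called after ">>>" as name([rows], argument=value, ...), one row to a line, values as JSON. carry_out: Moves the arm, as the interface text tells. Its arguments: {"type":"object","properties":{"deltas":{"type":"array","items":{"type":"array","items":{"type":"number"}}},"claw":{"type":"number"},"squeeze":{"type":"number"}},"required":["deltas"]}

```bash
mkdir -p pics; cat > h.py <<'E'
import numpy as np, cv2
from workcell import arm, camera, camera_params
def grab(n,tag):
    P=camera_params(n); im,d=camera(n); cv2.imwrite(f'pics/{tag}.png',im)
    np.savez(f'{tag}.npz',im=im,d=d,T=np.array(P['T']),c=np.array([P['vertical_fov'],P['cx'],P['cy']])); return im,d
def cloud(tag):
    z=np.load(f'{tag}.npz'); d=z['d']; f=d.shape[0]/2/np.tan(np.radians(z['c'][0]/2))
    v,u=np.mgrid[:d.shape[0],:d.shape[1]]
    X=np.stack([(u-z['c'][1])*d/f,(v-z['c'][2])*d/f,d,np.ones_like(d)],-1)@z['T'].T
    return z['im'],d,X[...,:3]
E
python3 - <<'E'
from h import *
grab('top','top0'); grab('scene','sc0'); s=arm.sense(); print(s, arm.grip_point_offset)
print(camera_params('top'))
E
```

```text
{'t': 0.1, 'joint_positions': array([ 1.07209968,  0.46937589, -0.04859689,  1.53356338,  0.02411805,
        1.14101702, -0.08229422]), 'dq': array([-0.00063918, -0.00185184,  0.00141897, -0.00258097,  0.00111135,
        0.00074706,  0.00076651]), 'tau': array([ 4.43013460e-04, -5.11516321e+01, -4.70662478e-02, -2.38390929e+01,
        1.07932772e-02,  4.37081675e-03, -3.89866341e-05]), 'eef_pos': array([ 305.3471452 , -601.398552  ,  230.36089047]), 'eef_rot': array([-3.05364029e+00, -7.30856337e-01,  7.67559453e-04]), 'force': array([ 0.60395317, -0.08650761, -0.67105824]), 'ft_torque': array([ 0.01833548, -0.02960255,  0.07756519]), 'gripper_force': 0.0, 'finger_gap': 85.47328550916146} 18.700000000000003
{'vertical_fov': 46.050922565751904, 'cx': 274.32334038127647, 'cy': 213.13367638498357, 'T': array([[ 2.07900385e-02, -9.91106688e-01,  1.31435562e-01,
         4.46773405e+02],
       [-9.99660561e-01, -2.26716904e-02, -1.28358147e-02,
        -7.20077610e+01],
       [ 1.57015281e-02, -1.31124090e-01, -9.91241613e-01,
         1.22590413e+03],
       [ 0.00000000e+00,  0.00000000e+00,  0.00000000e+00,
         1.00000000e+00]])}
```

View pics/top0.png

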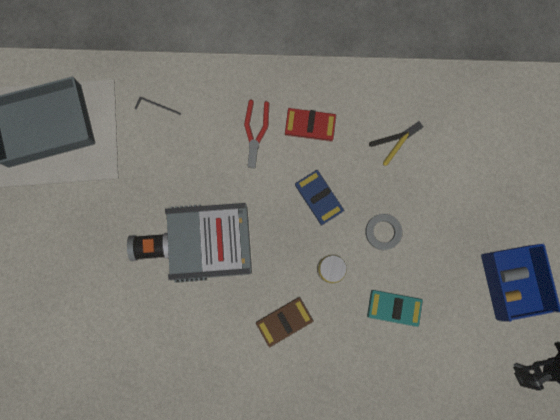

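View pics/sc0.png

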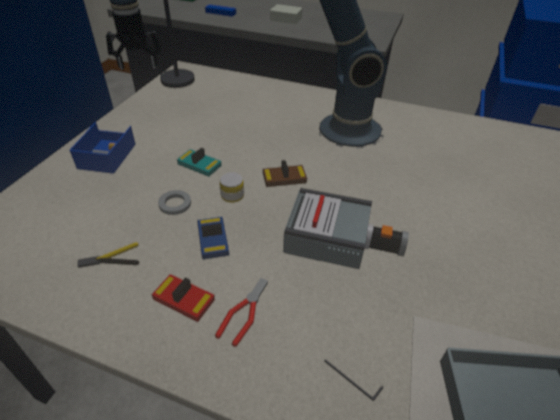

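The top view shows the blue module at (319,197), the housing deck and cover at (208,241) with the rib at (219,240), the motor at (148,246), the tin at (332,268), the flange at (384,232) and the pliers at (256,130). The motor is on the left, so bay +y is about world +y.

```bash
python3 - <<'E'
from h import *
im,d,X=cloud('top0')
hsv=cv2.cvtColor(im,cv2.COLOR_BGR2HSV)
def rect(m,name):
    p=X[m][:,:2].astype(np.float32); r=cv2.minAreaRect(p); print(name,len(p),np.round(r[0],1),np.round(r[1],1),round(r[2],1),'z',np.round(np.percentile(X[m][:,2],[5,50,95]),1))
H=np.zeros(d.shape,bool)
def win(u0,u1,v0,v1):
    w=H.copy(); w[v0:v1,u0:u1]=1; return w&(d>0)
Z=X[...,2]
w=win(290,350,165,230)
rect(w&(Z>10)&(Z<35)&(hsv[...,1]>60),'pack body'); rect(w&(Z>12),'pack all'); rect(w&(Z>42),'fin')
w=win(160,258,198,285)
rect(w&(Z>45),'housing'); rect(w&(hsv[...,1]>120)&((hsv[...,0]<10)|(hsv[...,0]>170)),'rib'); rect(w&(Z>88),'ribtop')
rect(win(195,248,205,275)&(hsv[...,2]>140)&(Z>60),'plate white')
rect(win(120,162,225,265)&(Z>25),'motor')
rect(win(310,350,250,285)&(Z>50),'tin'); rect(win(360,408,210,255)&(Z>9),'flange')
for u in range(164,256,4): print(u,np.round(X[240,u],0),np.round(X[215,u],0))
a=cv2.resize(im[190:290,120:360],None,fx=3.3,fy=3.3,interpolation=cv2.INTER_CUBIC); cv2.imwrite('pics/c0.png',a)
E
```

```text
pack body 1084 [ 650.2 -196.7] [121.3  67.5] 34.0 z [17.4 21.5 25.8]
pack all 1365 [ 649.7 -198. ] [123.9  69.4] 33.7 z [17.2 21.8 50.3]
fin 126 [ 649.8 -198.3] [14.3 49.8] 34.1 z [45.8 50.6 54.8]
housing 5862 [530.   78.6] [180.2 212.7] 5.5 z [60.5 70.8 82.3]
rib 192 [534.3  38.6] [96.8 10.5] 5.6 z [90.5 94.4 97.7]
ribtop 235 [533.6  38.5] [99.5 12.6] 5.5 z [90.2 93.9 97.5]
plate white 1161 [534.9  38.7] [136.3  90.7] 5.5 z [68.9 72.5 76.2]
motor 818 [516.4 217.8] [61.3 80.9] 6.6 z [40.6 57.1 68.8]
tin 577 [ 472.9 -227.1] [63.3 62.5] 35.1 z [52.8 59.2 63. ]
flange 679 [ 568.  -359.2] [87.2 89.4] 1.6 z [10.7 15.3 19.3]
164 [532. 171.  61.] [598. 187.   0.]
168 [532. 161.  63.] [590. 164.  66.]
172 [532. 152.  64.] [591. 155.  64.]
176 [532. 143.  61.] [591. 145.  67.]
180 [532. 132.  69.] [591. 135.  67.]
184 [533. 124.  59.] [591. 126.  67.]
188 [533. 115.  62.] [591. 117.  67.]
192 [533. 105.  64.] [592. 107.  66.]
196 [533.  95.  65.] [592.  98.  65.]
200 [533.  86.  66.] [591.  88.  71.]
204 [533.  75.  75.] [591.  78.  76.]
208 [533.  66.  73.] [591.  68.  76.]
212 [533.  57.  71.] [592.  59.  73.]
216 [533.  48.  73.] [592.  50.  73.]
220 [532.  36.  95.] [592.  40.  75.]
224 [534.  29.  72.] [593.  31.  72.]
228 [534.  20.  71.] [593.  22.  70.]
232 [534.  11.  70.] [593.  13.  71.]
236 [535.   1.  71.] [593.   3.  78.]
240 [540.  -4.   7.] [602.  -3.   8.]
244 [540. -14.   4.] [595. -15.  64.]
248 [535. -27.  77.] [603. -22.  -0.]
252 [541. -34.  -3.] [604. -32.  -1.]
```

View pics/c0.png

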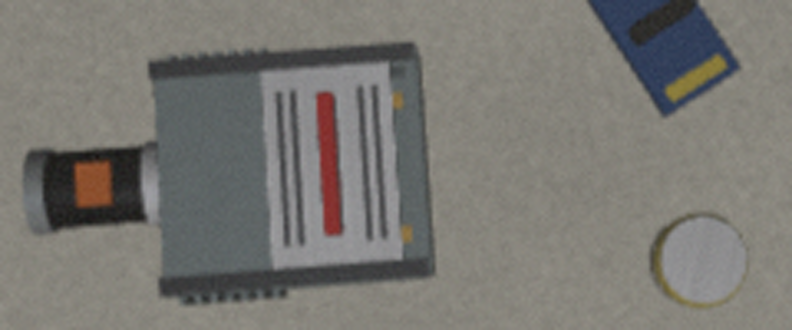

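>>> carry_out([
  [16.5, 46, 0, 0, 0, -4.3],
  [33, 92, 0, 0, 0, -8.6],
  [49.5, 138, 0, 0, 0, -12.9],
  [66, 184, 0, 0, 0, -17.2],
  [82.5, 230, 0, 0, 0, -21.4],
], claw=0.1, squeeze=20)

```text
t: 0.6
eef_pos: [388.3, -369.8, 231.0]
eef_rot: [-3.138, -0.146, 0.001]
force: [1.4, -0.5, 0.2]
finger_gap: 46.6
gripper_force: 0.0
```

>>> carry_out([
  [16.5, 46, 0, 0, 0, 0],
  [33, 92, 0, 0, 0, 0],
  [49.5, 138, 0, 0, 0, 0],
  [66, 184, 0, 0, 0, 0],
  [82.5, 230, 0, 0, 0, 0],
])

```text
t: 1.1
eef_pos: [470.6, -140.0, 231.3]
eef_rot: [3.138, 0.151, -0.0]
force: [1.0, 0.2, -0.5]
finger_gap: 47.1
gripper_force: 0.0
```

>>> carry_out([
  [14, 45, -10, 0, 0, 0],
  [28, 90, -20, 0, 0, 0],
  [44, 135, -30, 0, 0, 0],
  [60, 176, -50, 0, 0, 0],
  [63, 180, -90, 0, 0, 0],
])

```text
t: 1.6
eef_pos: [537.2, 45.7, 143.2]
eef_rot: [-3.133, -0.165, -0.014]
force: [1.0, -0.4, -0.8]
finger_gap: 46.7
gripper_force: 0.0
```

```bash
python3 - <<'E'
from h import *
s=arm.sense(); print(s['t'],s['eef_pos'],s['eef_rot'],s['joint_positions'],s['finger_gap'])
grab('wrist','w1')
im,d,X=cloud('w1'); Z=X[...,2]; m=(Z>85)&(Z<105)&(im[...,2]>im[...,1].astype(int)*1.5)&(d>0)
r=cv2.minAreaRect(X[m][:,:2].astype(np.float32)); print(m.sum(),r,np.median(Z[m]))
E
```

```text
1.6 [537.18960589  45.7270529  143.18049349] [-3.13296547 -0.16511891 -0.01363657] [ 0.10508593  0.36500759 -0.3308634   1.94028884  0.15099606  0.85088393
 -1.76980297] 46.737743505653725
3485 ((535.9218139648438, 38.83939743041992), (96.70721435546875, 11.354907989501953), 5.619950294494629) 93.73402194399088
```

View pics/w1.png

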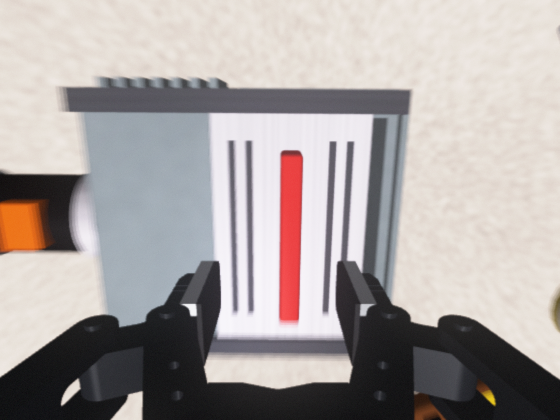

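The wrist view shows the red rib (281–302, 150–322) between the fingers (218 and 340), so I descend and grip it.

>>> carry_out([
  [0, 0, 0, 0, 0, 0],
  [0, 0, -20, 0, 0, 0],
  [0, 0, -40, 0, 0, 0],
  [0, 0, -60, 0, 0, 0],
  [0, 0, -60, 0, 0, 0],
])

```text
t: 2.15
eef_pos: [532.6, 36.3, 80.8]
eef_rot: [3.137, 0.147, -0.004]
force: [-0.6, 0.6, 0.2]
finger_gap: 46.7
gripper_force: 0.0
```

>>> carry_out([
  [0, 0, 0, 0, 0, 0],
  [0, 0, 0, 0, 0, 0],
  [0, 0, 0, 0, 0, 0],
  [0, 0, 0, 0, 0, 0],
  [0, 0, 0, 0, 0, 0],
], claw=-0.6)

```text
t: 2.65
eef_pos: [533.9, 38.1, 81.9]
eef_rot: [3.138, 0.151, 0.001]
force: [-0.2, 0.8, 0.9]
finger_gap: 17.0
gripper_force: 0.0
```

>>> carry_out([
  [-1, 10, 0, 0, 0, 0],
  [-2.5, 25, 0, 0, 0, 0],
  [-4, 42, 0, 0, 0, 0],
  [-6, 58, 0, 0, 0, 0],
  [-6.5, 66, 0, 0, 0, 0],
])

```text
t: 3.15
eef_pos: [527.1, 105.6, 81.5]
eef_rot: [3.137, 0.154, 0.001]
force: [0.1, -2.5, 2.3]
finger_gap: 17.1
gripper_force: 1.6
```

>>> carry_out([
  [-0.2, 1.5, 0, 0, 0, 0],
  [-0.3, 3, 0, 0, 0, 0],
  [-0.4, 4, 0, 0, 0, 0],
  [-0.5, 5, 0, 0, 0, 0],
  [-0.5, 5, 0, 0, 0, 0],
])

```text
t: 3.65
eef_pos: [526.7, 108.7, 81.3]
eef_rot: [3.138, 0.15, -0.0]
force: [0.1, -3.6, 1.6]
finger_gap: 17.0
gripper_force: 1.3
```

```bash
python3 - <<'E'
from h import *
print(arm.sense()['eef_pos'],arm.sense()['force'])
im,d=grab('top','top1')
cv2.imwrite('pics/c1.png',cv2.resize(im[190:290,120:270],None,fx=4,fy=4,interpolation=cv2.INTER_CUBIC))
grab('wrist','w2'); grab('scene','sc1')
E
```

```text
[526.67464615 108.69996402  81.34809702] [ 0.1417388  -3.55138947  1.61581418]
```

View pics/w2.png

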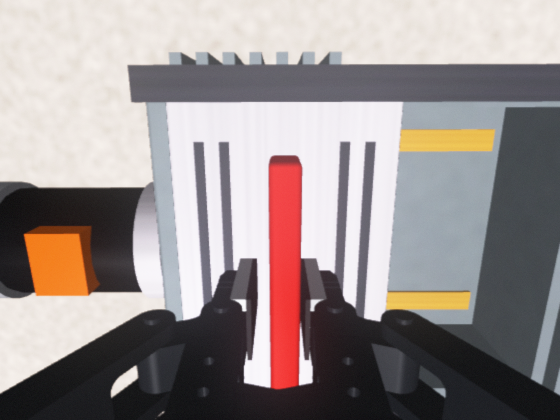

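```bash
python3 - <<'E'
from h import *
im,d,X=cloud('w2')
for u in range(380,560,8): print(u,np.round(X[240,u]).astype(int),np.round(X[85,u]).astype(int))
im,d,X=cloud('top1'); a=np.radians(5.6); R=np.array([[np.cos(a),-np.sin(a)],[np.sin(a),np.cos(a)]])
B=(X[...,:2]-[536,19.5])@R; Z=X[...,2]
for n,m in dict(end=(abs(B[...,0])<60)&(Z>55)&(abs(B[...,1])<142),).items():
    y=B[m][:,1]; print(np.histogram(y,np.arange(-60,-30,2)))
m=(Z>50)&(abs(B[...,1]-60)<90)&(abs(B[...,0])<100); x=B[m][:,0]; print('x',np.percentile(x,[.5,1,99,99.5]))
m=(Z<30)&(Z>-5)&(abs(B[...,1])<44)&(abs(B[...,0])<75); print('floor',np.percentile(B[m],[1,2,50,98,99],axis=0),np.median(Z[m]))
m=(Z>50)&(B[...,0]>40)&(B[...,0]<70)&(B[...,1]>100)&(B[...,1]<160); print('deckend',np.percentile(B[m][:,1],[97,98,99,100]))
E
```

```text
380 [545  66  71] [606  78  78]
388 [545  63  72] [606  76  78]
396 [525  36   8] [607  72  77]
404 [525  31   7] [607  70  78]
412 [525  26   7] [607  67  78]
420 [526  21   7] [607  64  79]
428 [526  16   7] [608  61  78]
436 [527  12   7] [608  58  76]
444 [527   7   7] [608  55  78]
452 [527   2   7] [609  52  78]
460 [528  -3   7] [609  49  78]
468 [528  -8   7] [609  47  79]
476 [529 -13   6] [609  44  78]
484 [529 -17   7] [610  40  77]
492 [532 -17  15] [610  38  78]
500 [535 -16  23] [610  35  78]
508 [537 -18  28] [611  32  78]
516 [540 -16  37] [611  29  78]
524 [542 -17  41] [611  26  78]
532 [544 -16  47] [611  23  78]
540 [546 -16  53] [612  20  77]
548 [547 -17  57] [612  17  77]
556 [549 -16  62] [612  14  78]
(array([ 0,  0,  0,  0,  0,  0, 29, 45, 40, 41, 43, 27,  0,  0]), array([-60, -58, -56, -54, -52, -50, -48, -46, -44, -42, -40, -38, -36,
       -34, -32]))
x [-99.3216962  -98.49616388  80.44987057  81.85502496]
floor [[-65.4359085  -33.6811753 ]
 [-64.03056743 -32.9717962 ]
 [  0.54362046   4.92880352]
 [ 67.48878276  42.93947409]
 [ 67.74602648  43.2235769 ]] 8.096696117314536Traceback (most recent call last):
  File "<stdin>", line 10, in <module>
    return _quantile_unchecked(
        a, q, axis, out, overwrite_input, method, keepdims, weights)
    return _ureduce(a,
                    func=_quantile_ureduce_func,
    ...<5 lines>...
                    overwrite_input=overwrite_input,
                    method=method)
    r = func(a, **kwargs)
    result = _quantile(arr,
                       quantiles=q,
    ...<2 lines>...
                       out=out,
                       weights=wgt)
    slices_having_nans = np.isnan(arr[-1, ...])
                                  ~~~^^^^^^^^^
IndexError: index -1 is out of bounds for axis 0 with size 0
```

>>> carry_out([
  [-0.2, 1.5, 0, 0, 0, 0],
  [-0.3, 3, 0, 0, 0, 0],
  [-0.4, 4, 0, 0, 0, 0],
  [-0.5, 5, 0, 0, 0, 0],
  [-0.5, 5, 0, 0, 0, 0],
])

```text
t: 4.3
eef_pos: [526.1, 114.5, 81.3]
eef_rot: [-3.138, -0.152, -0.0]
force: [1.4, -2.7, 1.0]
finger_gap: 16.8
gripper_force: 1.0
```

>>> carry_out([
  [0, 1, 0, 0, 0, 0],
  [-0.2, 2, 0, 0, 0, 0],
  [-0.3, 3, 0, 0, 0, 0],
  [-0.3, 3, 0, 0, 0, 0],
  [-0.3, 3, 0, 0, 0, 0],
])

```text
t: 4.8
eef_pos: [525.8, 117.4, 81.3]
eef_rot: [-3.138, -0.152, -0.0]
force: [1.0, -1.3, 1.5]
finger_gap: 17.2
gripper_force: 0.9
```

>>> carry_out([
  [0, 0.6, 0, 0, 0, 0],
  [-0.1, 1.2, 0, 0, 0, 0],
  [-0.2, 1.8, 0, 0, 0, 0],
  [-0.2, 2, 0, 0, 0, 0],
  [-0.2, 2, 0, 0, 0, 0],
])

```text
t: 5.3
eef_pos: [525.8, 117.5, 81.3]
eef_rot: [3.136, 0.15, -0.0]
force: [1.4, -6.6, 1.5]
finger_gap: 17.1
gripper_force: 2.9
```

>>> carry_out([
  [0, -2, 0, 0, 0, 0],
  [0, -2, 10, 0, 0, 0],
  [0, -2, 40, 0, 0, 0],
  [0, -10, 80, 0, 0, 0],
  [0, -50, 105, 0, 0, 0],
], claw=0.1)

```text
t: 5.8
eef_pos: [526.6, 75.4, 189.9]
eef_rot: [-3.132, -0.167, -0.008]
force: [0.4, 0.6, -0.0]
finger_gap: 47.0
gripper_force: 0.0
```

>>> carry_out([
  [0, -40, 10, 0, 0, 8],
  [0, -60, 20, 0, 0, 16],
  [0, -60, 20, 0, 0, 24],
  [0, -60, 20, 0, 0, 32],
  [0, -60, 20, 0, 0, 32],
])

```text
t: 6.3
eef_pos: [525.6, 10.0, 207.0]
eef_rot: [-2.974, -1.011, -0.002]
force: [1.0, 0.6, -0.6]
finger_gap: 46.8
gripper_force: 0.0
```

```bash
python3 - <<'E'
from h import *
s=arm.sense(); print(s['eef_pos'],s['eef_rot'],s['t'])
grab('wrist','w3'); print(arm.sense()['eef_pos'])
im,d,X=cloud('w3'); Z=X[...,2]
a=np.radians(5.6); R=np.array([[np.cos(a),-np.sin(a)],[np.sin(a),np.cos(a)]])
B=(X[...,:2]-[536,23.4])@R
m=(Z<14)&(Z>2)&(d>0)&(abs(B[...,1])<50)&(abs(B[...,0])<75)
for x in (-60,-40,-20,0,20,40,60):
    y=B[m&(abs(B[...,0]-x)<5)][:,1]; print(x,len(y),np.percentile(y,[1,99]) if len(y)>20 else '')
for y in (-30,-15,0,15,30):
    x=B[m&(abs(B[...,1]-y)<4)][:,0]; print('y',y,len(x),np.percentile(x,[1,99]) if len(x)>20 else '')
m=(Z>85)&(Z<105)&(im[...,2]>im[...,1].astype(int)*1.5)&(d>0)
if m.sum()>50: print(cv2.minAreaRect(X[m][:,:2].astype(np.float32)))
E
```

```text
[525.63704819   9.9803616  207.04223449] [-2.97373907e+00 -1.01061389e+00 -2.11151506e-03] 6.3
[525.62429891   9.98603116 206.87574023]
-60 823 [-39.99358135  39.56090075]
-40 932 [-39.85600291  39.54177319]
-20 936 [-39.88964458  39.49622597]
0 977 [-39.9871669   39.43245554]
20 1008 [-39.98860711  39.59024925]
40 1057 [-40.01946965  39.57964986]
60 1103 [-39.94976027  39.6275302 ]
y -30 1286 [-68.3948068   66.76563931]
y -15 1304 [-68.28027914  66.93914062]
y 0 1323 [-68.3936799   66.87360507]
y 15 1352 [-68.49790878  66.79064822]
y 30 1378 [-68.39520859  66.76501903]
((526.8079833984375, 114.39366149902344), (99.23283386230469, 12.022024154663086), 5.72151517868042)
```

View pics/w3.png

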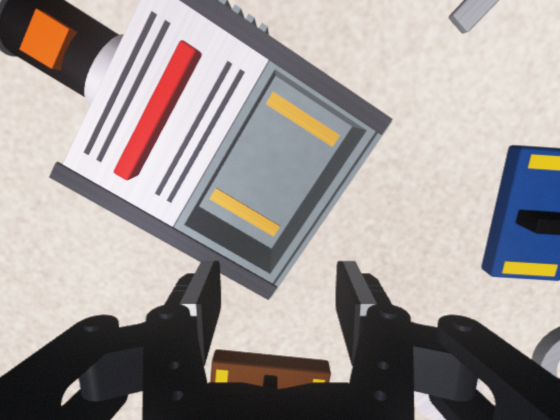

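The bay is empty and clear, with the cover parked fully open. The bay centre is about (535.2, 23.1) at yaw 5.6°. The blue module is at the right, around (535,215). Next I move over it.

>>> carry_out([
  [12, -20, 0, 0, 0, 8.4],
  [24, -41, 0, 0, 0, 16.8],
  [37, -62, 0, 0, 0, 25.2],
  [50, -83, 0, 0, 0, 33.6],
  [62, -104, 0, 0, 0, 42],
])

```text
t: 6.85
eef_pos: [588.3, -94.8, 206.5]
eef_rot: [-2.411, -2.014, -0.001]
force: [-0.3, 0.6, -0.0]
finger_gap: 46.9
gripper_force: 0.0
```

>>> carry_out([
  [12, -20, -10, 0, 0, 8.4],
  [24, -41, -20, 0, 0, 16.8],
  [37, -62, -30, 0, 0, 25.2],
  [50, -83, -36, 0, 0, 33.6],
  [62, -103, -36, 0, 0, 42],
])

```text
t: 7.35
eef_pos: [649.7, -198.0, 169.1]
eef_rot: [-1.528, -2.742, 0.0]
force: [0.7, 0.3, -0.0]
finger_gap: 46.9
gripper_force: 0.0
```

>>> carry_out([
  [0, 0, 0, 0, 0, 2.5],
  [0, 0, 0, 0, 0, 2.5],
  [0, 0, 0, 0, 0, 2.5],
  [0, 0, 0, 0, 0, 2.5],
  [0, 0, 0, 0, 0, 2.5],
])

```text
t: 7.85
eef_pos: [649.6, -197.0, 170.7]
eef_rot: [1.474, 2.774, -0.0]
force: [-0.2, 0.5, -0.3]
finger_gap: 47.0
gripper_force: 0.0
```

```bash
python3 - <<'E'
from h import *
s=arm.sense(); print(s['eef_pos'],s['eef_rot'],s['t'],s['joint_positions'])
grab('wrist','w4')
im,d,X=cloud('w4'); Z=X[...,2]; c=im.astype(int)
near=(np.hypot(X[...,0]-650,X[...,1]+198)<90)&(d>0)
for n,m in dict(body=near&(Z>14)&(Z<30),blue=near&(c[...,0]>c[...,2]+25)&(Z>14)&(Z<30),fin=near&(Z>45)&(Z<58)).items():
    if m.sum()>30: print(n,m.sum(),cv2.minAreaRect(X[m][:,:2].astype(np.float32)),np.median(Z[m]))
E
```

```text
[ 649.64023234 -196.96343895  170.67020883] [ 1.47385014e+00  2.77409441e+00 -4.15660628e-06] 7.85 [ 0.63668242  0.60181626 -0.60934559  1.56082736  0.37280973  1.09705336
  0.53219143]
body 11472 ((649.8041381835938, -197.4945068359375), (124.08003997802734, 67.75763702392578), 34.00425720214844) 20.944098333629228
blue 9344 ((650.0792236328125, -197.3088836669922), (123.17662811279297, 67.75763702392578), 34.00425720214844) 20.819172943905585
fin 1270 ((649.9373779296875, -197.2831268310547), (13.324808120727539, 49.485145568847656), 33.80387878417969) 50.78870705069346
```

View pics/w4.png

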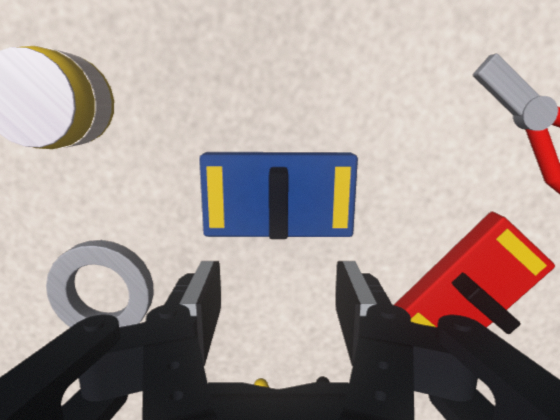

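The module is centred under the open fingers, its fin at (279,203) and square to the image. I descend and grip.

>>> carry_out([
  [0.3, 0.5, -35, 0, 0, 0],
  [0.3, 0.5, -75, 0, 0, 0],
  [0.3, 0.5, -110, 0, 0, 0],
  [0.3, 0.5, -135, 0, 0, 0],
  [0.3, 0.5, -144, 0, 0, 0],
])

```text
t: 8.4
eef_pos: [647.9, -197.0, 23.4]
eef_rot: [-1.472, -2.77, 0.002]
force: [-0.8, -0.2, -0.4]
finger_gap: 47.0
gripper_force: 0.0
```

>>> carry_out([
  [0, 0, 0, 0, 0, 0],
  [0, 0, 0, 0, 0, 0],
  [0, 0, 0, 0, 0, 0],
  [0, 0, 0, 0, 0, 0],
  [0, 0, 0, 0, 0, 0],
], claw=-1, squeeze=60)

```text
t: 8.9
eef_pos: [651.4, -197.4, 28.3]
eef_rot: [1.473, 2.771, 0.002]
force: [-0.9, 0.3, 5.9]
finger_gap: 12.9
gripper_force: 61.4
```

>>> carry_out([
  [0, 0, 0, 0, 0, 0],
  [0, 0, 0, 0, 0, 0],
  [0, 0, 5, 0, 0, 0],
  [0, 0, 10, 0, 0, 0],
  [0, 0, 20, 0, 0, 0],
])

```text
t: 9.4
eef_pos: [648.5, -197.4, 45.5]
eef_rot: [-1.473, -2.771, 0.002]
force: [-0.6, 0.2, -3.6]
finger_gap: 13.0
gripper_force: 60.1
```

>>> carry_out([
  [0, 0, 15, 0, 0, 0],
  [0, 0, 35, 0, 0, 0],
  [0, 0, 60, 0, 0, 0],
  [0, 0, 80, 0, 0, 0],
  [0, 0, 95, 0, 0, 0],
])

```text
t: 9.9
eef_pos: [650.6, -197.3, 144.1]
eef_rot: [1.473, 2.772, 0.001]
force: [0.3, -0.2, -2.4]
finger_gap: 12.6
gripper_force: 60.2
```

>>> carry_out([
  [-6, 12, 0, 0, 0, -2],
  [-18, 34, 0, 0, 0, -5],
  [-31, 60, 0, 0, 0, -8],
  [-44, 85, 0, 0, 0, -11],
  [-57, 110, 0, 0, 0, -14.2],
])

```text
t: 10.4
eef_pos: [592.2, -86.3, 141.9]
eef_rot: [1.809, 2.569, 0.0]
force: [0.4, 0.2, -2.7]
finger_gap: 13.0
gripper_force: 60.2
```

>>> carry_out([
  [-14, 27, 0, 0, 0, -3.5],
  [-28, 54, 0, 0, 0, -7],
  [-42, 80, 0, 0, 0, -10.5],
  [-52, 100, 0, 0, 0, -13],
  [-57.7, 110.5, 0, 0, 0, -14.2],
])

```text
t: 10.9
eef_pos: [534.0, 25.8, 142.1]
eef_rot: [-2.107, -2.33, -0.001]
force: [0.5, 0.1, -3.2]
finger_gap: 12.8
gripper_force: 60.2
```

>>> carry_out([
  [0, 0, 0, 0, 0, 0],
  [0, 0, 0, 0, 0, 0],
  [0, 0, 0, 0, 0, 0],
  [0, 0, 0, 0, 0, 0],
  [0, 0, 0, 0, 0, 0],
])

```text
t: 11.4
eef_pos: [535.5, 22.4, 141.2]
eef_rot: [-2.111, -2.326, 0.0]
force: [0.5, -0.7, -3.1]
finger_gap: 12.9
gripper_force: 60.2
```

```bash
python3 - <<'E'
from h import *
s=arm.sense(); print(s['eef_pos'],s['eef_rot'],s['t'],s['gripper_force'])
grab('wrist','w5')
im,d,X=cloud('w5'); Z=X[...,2]; c=im.astype(int)
near=(np.hypot(X[...,0]-535,X[...,1]-23)<90)&(d>0)
m=near&(c[...,0]>c[...,2]+25)&(Z>110)&(Z<150)
print(m.sum(),cv2.minAreaRect(X[m][:,:2].astype(np.float32)),np.percentile(Z[m],[5,50,95]))
A=np.c_[X[m][:,:2],np.ones(m.sum())]; print('slope',np.linalg.lstsq(A,Z[m],rcond=None)[0])
E
```

```text
[535.48042169  22.36892078 141.23564204] [-2.11134318e+00 -2.32628682e+00  5.03604176e-06] 11.4 60.211390256881714
23545 ((534.739990234375, 27.735122680664062), (123.2883529663086, 58.56429672241211), 5.755990505218506) [124.38392109 133.70148869 134.79202959]
slope [ 6.85764595e-03 -7.76070340e-02  1.32117453e+02]
```

View pics/w5.png

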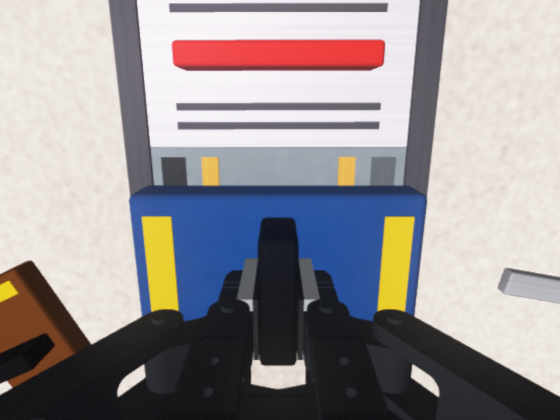

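The module (132–424, 190–310) hangs square over the bay, and its measured centre is within about 1 mm of the bay centre. I lower it.

>>> carry_out([
  [0, 0, -12, 0, 0, 0],
  [0, 0, -26, 0, 0, 0],
  [0, 0, -40, 0, 0, 0],
  [0, 0, -52, 0, 0, 0],
  [0, 0, -58, 0, 0, 0],
])

```text
t: 11.95
eef_pos: [534.1, 23.0, 81.3]
eef_rot: [-2.108, -2.326, 0.003]
force: [-0.6, 0.1, -2.5]
finger_gap: 12.7
gripper_force: 60.1
```

>>> carry_out([
  [0, 0, -8, 0, 0, 0],
  [0, 0, -16, 0, 0, 0],
  [0, 0, -24, 0, 0, 0],
  [0, 0, -31, 0, 0, 0],
  [0, 0, -36, 0, 0, 0],
])

```text
t: 12.45
eef_pos: [535.1, 23.1, 46.7]
eef_rot: [-2.11, -2.327, 0.0]
force: [1.1, -1.0, -3.2]
finger_gap: 12.7
gripper_force: 60.1
```

>>> carry_out([
  [0, 0, -2, 0, 0, 0],
  [0, 0, -4, 0, 0, 0],
  [0, 0, -6, 0, 0, 0],
  [0, 0, -7, 0, 0, 0],
  [0, 0, -7, 0, 0, 0],
])

```text
t: 12.95
eef_pos: [535.2, 23.1, 40.4]
eef_rot: [2.11, 2.328, 0.0]
force: [-0.2, -0.9, -2.7]
finger_gap: 12.6
gripper_force: 60.1
```

>>> carry_out([
  [0, 0, -1, 0, 0, 0],
  [0, 0, -2, 0, 0, 0],
  [0, 0, -3, 0, 0, 0],
  [0, 0, -3.5, 0, 0, 0],
  [0, 0, -3.5, 0, 0, 0],
])

```text
t: 13.45
eef_pos: [535.2, 23.1, 36.7]
eef_rot: [-2.11, -2.328, 0.0]
force: [-0.6, -0.7, -2.5]
finger_gap: 12.9
gripper_force: 60.1
```

>>> carry_out([
  [0, 0, -0.5, 0, 0, 0],
  [0, 0, -1, 0, 0, 0],
  [0, 0, -1, 0, 0, 0],
  [0, 0, -1, 0, 0, 0],
  [0, 0, -1, 0, 0, 0],
])

```text
t: 13.95
eef_pos: [535.3, 23.2, 36.3]
eef_rot: [2.11, 2.328, 0.0]
force: [-2.3, -1.0, 5.2]
finger_gap: 13.0
gripper_force: 61.2
```

Force shows the module is resting on the floor, so I release and rise.

>>> carry_out([
  [0, 0, 0, 0, 0, 0],
  [0, 0, 0, 0, 0, 0],
  [0, 0, 0.5, 0, 0, 0],
  [0, 0, 0.5, 0, 0, 0],
  [0, 0, 0.5, 0, 0, 0],
], claw=0, squeeze=20)

```text
t: 14.45
eef_pos: [535.3, 23.1, 36.3]
eef_rot: [2.11, 2.327, 0.0]
force: [-0.1, -0.4, -0.2]
finger_gap: 42.9
gripper_force: 0.0
```

>>> carry_out([
  [0, 0, 5, 0, 0, 0],
  [0, 0, 20, 0, 0, 0],
  [0, 0, 50, 0, 0, 0],
  [0, 0, 85, 0, 0, 0],
  [0, 0, 120, 0, 0, 0],
])

```text
t: 14.95
eef_pos: [535.1, 23.4, 158.7]
eef_rot: [2.109, 2.328, 0.001]
force: [0.9, -0.2, 0.1]
finger_gap: 42.6
gripper_force: 0.0
```

```bash
python3 - <<'E'
from h import *
s=arm.sense(); print(s['eef_pos'],s['eef_rot'],s['t'],s['joint_positions'])
grab('wrist','w6')
im,d,X=cloud('w6'); Z=X[...,2]; c=im.astype(int)
near=(np.hypot(X[...,0]-535,X[...,1]-23)<90)&(d>0)
m=near&(Z>23)&(Z<40)&(c[...,0]>c[...,2]+25)
print(m.sum(),cv2.minAreaRect(X[m][:,:2].astype(np.float32)),np.percentile(Z[m],[5,50,95]))
A=np.c_[X[m][:,:2],np.ones(m.sum())]; print('slope',np.linalg.lstsq(A,Z[m],rcond=None)[0])
m=near&(Z>52)&(Z<66)&(c.max(-1)<80); print(cv2.minAreaRect(X[m][:,:2].astype(np.float32)),np.percentile(Z[m],[50,95]))
m=(Z>85)&(Z<105)&(im[...,2]>im[...,1].astype(int)*1.5)&(d>0)
if m.sum()>50: print(cv2.minAreaRect(X[m][:,:2].astype(np.float32)))
E
```

```text
[535.12541448  23.38058236 158.68468403] [2.10919573e+00 2.32787356e+00 1.06348704e-03] 14.95 [ 0.34052955  0.38180043 -0.57887086  1.9176083   0.25979566  0.91557552
 -0.26658183]
10547 ((534.9044189453125, 23.94532012939453), (124.44294738769531, 67.12399291992188), 5.631385803222656) [27.39057779 28.80438108 29.98324209]
slope [ 1.02872679e-03 -3.31450521e-03  2.83152749e+01]
((531.0588989257812, 20.62401580810547), (128.07080078125, 77.3614501953125), 5.260026454925537) [58.67325389 60.8325754 ]
((526.5060424804688, 114.42864990234375), (100.24100494384766, 11.818395614624023), 5.658230781555176)
```

View pics/w6.png

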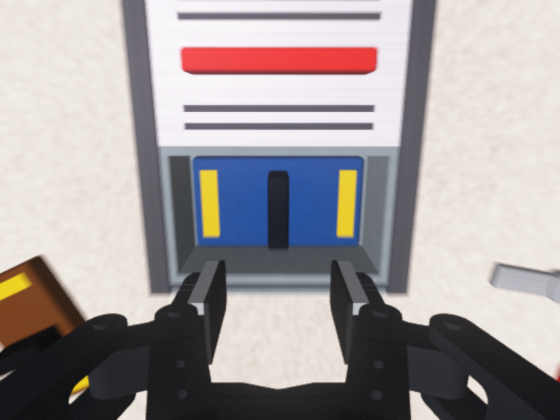

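The module lies flat in the bay, about 1 mm off centre, with the fin at (278,210). I close the fingers and go behind the rib on the +y side to push the cover shut.

>>> carry_out([
  [-2, 20, 0, 0, 0, 0],
  [-5, 50, 0, 0, 0, 0],
  [-8, 85, 0, 0, 0, 0],
  [-10.5, 110, 0, 0, 0, 0],
  [-11.2, 117.5, 0, 0, 0, 0],
], claw=-1)

```text
t: 15.5
eef_pos: [523.5, 144.3, 157.7]
eef_rot: [-2.104, -2.333, -0.004]
force: [-0.7, 0.3, 0.5]
finger_gap: 0.1
gripper_force: 0.0
```

>>> carry_out([
  [0, 0, -10, 0, 0, 0],
  [0, 0, -30, 0, 0, 0],
  [0, 0, -50, 0, 0, 0],
  [0, 0, -68, 0, 0, 0],
  [0, 0, -74, 0, 0, 0],
])

```text
t: 16.0
eef_pos: [523.0, 137.7, 80.0]
eef_rot: [-2.112, -2.324, 0.007]
force: [-0.1, -1.2, 0.4]
finger_gap: 0.2
gripper_force: 0.0
```

>>> carry_out([
  [0.2, -2, 0, 0, 0, 0],
  [0.6, -6, 0, 0, 0, 0],
  [1, -10, 0, 0, 0, 0],
  [1.6, -16, 0, 0, 0, 0],
  [2.2, -22, 0, 0, 0, 0],
])

```text
t: 16.5
eef_pos: [526.8, 119.2, 83.1]
eef_rot: [2.109, 2.328, 0.004]
force: [0.0, 3.6, 1.2]
finger_gap: -0.2
gripper_force: 1.6
```

>>> carry_out([
  [0.6, -6, 0, 0, 0, 0],
  [1.4, -14, 0, 0, 0, 0],
  [2.2, -22, 0, 0, 0, 0],
  [3, -30, 0, 0, 0, 0],
  [3.8, -38, 0, 0, 0, 0],
])

```text
t: 17.0
eef_pos: [530.5, 80.0, 82.6]
eef_rot: [2.11, 2.327, 0.001]
force: [1.2, 3.7, 1.9]
finger_gap: 0.1
gripper_force: 1.7
```

>>> carry_out([
  [0.8, -8, 0, 0, 0, 0],
  [1.6, -16, 0, 0, 0, 0],
  [2.4, -24, 0, 0, 0, 0],
  [3, -31, 0, 0, 0, 0],
  [3.4, -35, 0, 0, 0, 0],
])

```text
t: 17.5
eef_pos: [533.5, 44.5, 82.2]
eef_rot: [2.111, 2.327, -0.001]
force: [1.6, 2.7, 0.9]
finger_gap: 0.3
gripper_force: 1.4
```

>>> carry_out([
  [0.1, -1, 0, 0, 0, 0],
  [0.2, -2, 0, 0, 0, 0],
  [0.3, -3, 0, 0, 0, 0],
  [0.4, -4, 0, 0, 0, 0],
  [0.4, -4, 0, 0, 0, 0],
])

```text
t: 18.0
eef_pos: [533.5, 41.6, 82.0]
eef_rot: [-2.109, -2.327, 0.001]
force: [1.1, 1.7, -1.9]
finger_gap: -0.0
gripper_force: 1.1
```

>>> carry_out([
  [0, -0.8, 0, 0, 0, 0],
  [0.1, -1.6, 0, 0, 0, 0],
  [0.2, -2.2, 0, 0, 0, 0],
  [0.2, -2.8, 0, 0, 0, 0],
  [0.2, -2.8, 0, 0, 0, 0],
])

```text
t: 18.5
eef_pos: [533.6, 40.2, 82.1]
eef_rot: [-2.108, -2.327, -0.002]
force: [1.1, 5.5, -2.9]
finger_gap: 0.2
gripper_force: 2.8
```

>>> carry_out([
  [0, -0.6, 0, 0, 0, 0],
  [0.1, -1.2, 0, 0, 0, 0],
  [0.2, -2, 0, 0, 0, 0],
  [0.2, -2, 0, 0, 0, 0],
  [0.2, -2, 0, 0, 0, 0],
])

```text
t: 19.0
eef_pos: [533.6, 40.2, 82.2]
eef_rot: [-2.105, -2.328, -0.005]
force: [-0.0, 9.8, -2.4]
finger_gap: 0.0
gripper_force: 4.6
```

>>> carry_out([
  [0, 3, 0, 0, 0, 0],
  [-0.6, 8, 0, 0, 0, 0],
  [-1, 12, 20, 0, 0, 0],
  [-1, 12, 60, 0, 0, 0],
  [-1, 12, 100, 0, 0, 0],
])

```text
t: 19.5
eef_pos: [532.2, 47.6, 182.8]
eef_rot: [-2.11, -2.326, 0.005]
force: [1.1, -0.3, -0.4]
finger_gap: -0.1
gripper_force: 0.0
```

```bash
python3 - <<'E'
from h import *
s=arm.sense(); print(s['eef_pos'],s['t'],s['force'])
grab('wrist','w7'); grab('top','top7')
for t in ('w7','top7'):
    im,d,X=cloud(t); Z=X[...,2]
    m=(Z>85)&(Z<105)&(im[...,2]>im[...,1].astype(int)*1.5)&(d>0)&(np.hypot(X[...,0]-535,X[...,1]-23)<120)
    if m.sum()>50: print(t,cv2.minAreaRect(X[m][:,:2].astype(np.float32)))
E
```

```text
[532.178494    47.64702866 182.83674149] 19.5 [ 1.1407908  -0.29473653 -0.36929262]
w7 ((535.3976440429688, 23.53154945373535), (99.78176879882812, 12.885544776916504), 5.981295108795166)
top7 ((536.0545043945312, 22.750625610351562), (95.01585388183594, 11.682576179504395), 6.416319370269775)
```

View pics/w7.png

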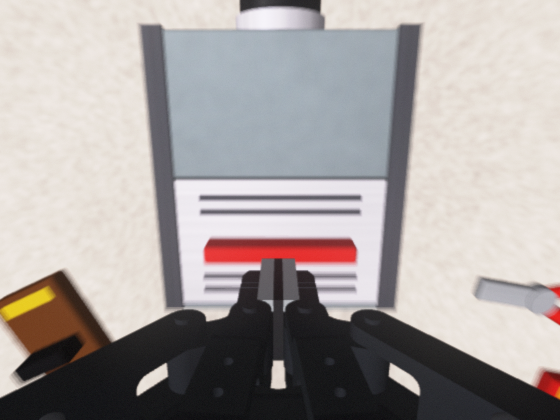

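The cover is shut against its stop: the rib is measured at (535.4, 23.5), right over the bay centre, and the deck is bare. I hand the job in.

```bash
python3 -c "
from workcell import arm
print(arm.finish_job())"
```

```text
the job is handed in; nothing more can be done
None
```

I handed the job in at about 19.6 s; the hand-in gave no verdict, but my last checks showed the module released flat about 1 mm off the bay centre, the cover shut against its stop, and I saw no contact with the flange, tin or pliers (their final positions were not re-measured).

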